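Check the tray insert's edge with a straightedge

TASK

I want to check whether the clear tray insert's front edge is still straight, but an empty snack pot is standing in the way in front of it. First nest that pot fully and upright into the matching open pot on the tray, then take the straightedge from its sloping rest and lay it flat on the table, flush along its whole length against the tray's front edge and centred so that neither end sticks out past a tray corner. Let go, and leave the other things on the tray, the tray's pot included, where they stand.

Things in the scene. Friction and masses are not known exactly. Their poses are not given: they have to be found in the camera images.
- tray: Clear acrylic tray insert, thin white bead on its rim, fixed: 240 (x) x 300 (y) mm, floor 4 mm thick, rim 14 mm high and 5 mm thick, vertical outer faces. Origin: centre of the underside, on the table; z up. Its front edge is the 300 mm side at its own -x, facing the robot. Tray and rest may stand left or right.
- tray_edge (a point): Middle of the tray's front edge: foot of the outer front face, at table height, (-120, 0, 0) mm in the tray's frame. Axes as the tray's: y runs along the edge, -x points out of the face (towards the robot), z up.
- rest: Dark wooden sloping rest, fixed, 270 mm wide (y). Its board slopes up at 35 degrees towards its own -x, the robot (its upper side faces away from the robot), from 20 mm height at x = -35 mm to about 83 mm at x = -125 mm; a lip 6 mm high at the lower end holds the straightedge. Origin: on the table, 35 mm beyond the lip.
- straightedge: Aluminium bar 50 (x) x 240 (y) x 6 mm thick, 0.22 kg, with a black upright grip on its middle 12 mm thick (x), 110 mm long (y), rising to 46 mm above the underside. Symmetric: either long side may lie at the tray. Origin: centre of the underside; y lengthwise, z up through the grip. It starts on the sloping rest, so z leans 35 degrees away from the robot.
- end_a (a point): Centre of the underside at the straightedge's +y end, (0, 120, 0) mm in its frame.
- end_b (a point): Centre of the underside at the straightedge's -y end, (0, -120, 0) mm in its frame.
- pot_a: Empty open grey snack pot, standing on the table in front of the tray's front edge: 70 mm high; lower body tapers from 37 mm diameter at the foot to 49 mm at 38 mm height, above it a straight collar 59 mm in diameter from 41 mm to the rim; wall 3 mm, 60 g. Origin: centre of the underside; z up.
- pot_b: The same open grey pot, standing on the tray's floor (underside 4 mm above the table). Origin: centre of the underside; z up. Nested fully, pot_a's collar rests on pot_b's rim, and pot_a's underside is about 31 mm above pot_b's underside.
- capped_pot: Bystander: grey pot with a white twist cap, closed, 71 mm high, diameter 58 mm, on the tray. Origin: centre of the underside.
- ramekin: Bystander: white ceramic ramekin, 72 mm rim diameter, 40 mm high, on the tray. Origin: centre of the underside.
- pegboard: Bystander: wooden pegboard toy 50 x 95 x 22 mm with three fixed pegs 26 mm high, on the tray. Origin: centre of the underside.
- spoon: Bystander: green plastic spoon, 150 mm long, lying on the tray. Origin: middle of its length, underside.
Mind the look-alikes: they are no part of the job. What is shaped like the pot_b but green is not meant.

How it is judged:
On the way:
1. the pot from in front of the tray is nested in the pot on the tray (horizontal distance between pot_a and pot_b below 0.005 m and z of pot_a in the frame of pot_b between 0.024 and 0.037 m and angle between each of pot_a, pot_b's own z axis and vertical below 0.12 rad), for 0.2 s.
At the end, for the whole second after the job is handed in: Front pot nested upright in the tray's pot (axes within 5 mm), which moved under 40 mm; straightedge flat on the table against the tray's front edge, gap under 3 mm at both ends, centred within 30 mm; tray bystanders moved under 30 mm; all released and at rest (all of step 1 and x of end_a in the frame of tray_edge between -0.028 and -0.0235 m and x of end_b in the frame of tray_edge between -0.028 and -0.0235 m and y of straightedge in the frame of tray_edge between -0.03 and 0.03 m and height (world z) of straightedge below 0.003 m and angle between straightedge's own z axis and vertical below 0.03 rad and linear speed of each of straightedge, pot_a below 0.02 m/s and distance of pot_b from where it was at the start of the episode below 0.04 m and height (world z) of pot_b between -0.002 and 0.01 m and distance of each of ramekin, capped_pot, pegboard, spoon from where it was at the start of the episode below 0.03 m); the robot touches nothing.
It fails at once if a bystander on the tray is knocked over or carried off (distance of any of ramekin, capped_pot, pegboard, spoon from where it was at the start of the episode above 0.05 m or angle between any of ramekin, capped_pot, pegboard's own z axis and vertical above 0.6 rad).
It fails at once if the pot on the tray is knocked over (angle between pot_b's own z axis and vertical above 0.6 rad).
It also fails if it takes over 56 s, if anything falls off the work surface, if the arm or the gripper's body presses on something with over 40 N, if the wrist force passes 120 N, or if a joint passes its speed limit or range.

ROBOT

A 6-joint arm with a two-finger parallel gripper is mounted at the origin on the work surface. World frame = base frame: x ahead of the robot, y to its left, z up, the work surface at z = 0. Lengths are in m, angles in rad, forces in N, time in s.
With the tool pointing down it reaches from about 0.3 to 0.775 m from the base axis. Payload 14.6 kg.
Tool frame: the origin (TCP) lies at the very end of the fingers, on their centre line; the grasp point (between the pads) lies 19 mm behind it; z points along the fingers, y is the line along which they close (so a half turn about z gives the same grasp; the last joint's range is limited). The gripper opens to 94 mm and grips with 3 to 60 N. Pads are 16 mm wide; open, the fingers measure 119 mm over their backs; the gripper's body (75 mm by 177 mm) begins 78 mm behind the grasp point.
Start: joints at [1.059, 0.3, 1.521, -0, 1.321, -0.067], TCP at [0.237, 0.496, 0.205] pointing down, gripper open.
Joint ranges: [-3.03, 3.03], [-0.79, 2.21], [0.23, 2.52], [-1.04, 4.18], [0, 3.07], [-2.55, 2.55]. Speed limits (rad/s): [2.22, 2.22, 2.57, 3.14, 3.14, 3.14].

INTERFACE

Orientations are given as [roll, pitch, yaw] about the fixed x, y, z axes, in that order (R = Rz(yaw) Ry(pitch) Rx(roll)).
In Python, from station import ctrl gives the robot as it stands. The module is installed in compiled form; this text tells all that it offers.
- The arm moves only by the tool step_arm, never from a script. Its argument "deltas" is a list of rows, each an object with "dp": the shift along the tool's x, y, z scaled (see below), a list of three; "twist": the turn about the tool's z scaled (see below). In form: [{"dp": [tx, ty, tz], "twist": twist}, ...]. A call has 1 to 12 rows; each row shifts and turns the commanded pose from where the row before left it, along the tool's axes as they then stand; what a row does not reach is not made up. The controller multiplies each number of a shift by 0.04 m and each number of a turn by 4 degrees. A row lasts 1/10 s, in which the tool goes at most 50 mm and 8.59 degrees, less where a joint would pass 70% of its speed; a pose out of reach is approached as far as the arm can. A call with a number of a shift or a turn outside -1 to 1 is refused whole. A call with a gripper value outside its range is refused whole. "gripper" is the opening, from -1 (shut) to 1 (fully open), set as the call begins (left out, the last holds). The fingers move at their own pace and stop on an object; "squeeze" is the grip in N (left out, the last holds). Time passes only in rows, so rows that do not move let the fingers close. It gives the time, the measured TCP pose, the force, the opening and the grip force at its end, in the units of the state.
- ctrl.get_obs(): the state, without advancing time (a new reading comes with each control period).
- ctrl.camera(name): name is "scene" or "top" or "wrist"; returns (picture, depth): 400x640x3 uint8, red, green, blue; 400x640 float32, m along the optical axis (not along the pixel's ray), 0 where there is no reading.
- ctrl.get_calibration(name): a dict with "fx", "fy", "cx", "cy" (pixels), "world_to_cam" (4x4, takes a point from world to camera coordinates); the wrist camera has in their place "hand_eye" (4x4, takes a point from camera to tool coordinates, whose origin is the TCP and whose axes are the flange's). Camera axes: x right, y down, z forward; pixel columns grow to the right and rows downward; lengths in m; the calibration is good to about 2 mm. The wrist camera is an equidistant fisheye: a pixel r from the principal point sees the ray r / f radians off the axis. A picture is of the moment at which its call begins: read the wrist's pose just before it. get_calibration takes no time and is no camera call.
- ctrl.hand_in(): hands the job in; it is judged then, once.
Trained networks look in the newest picture that a camera, given by its name, has taken for a name from the list of things; names that differ only in an ending like _2 or _b are one class to them, and where a whole thing is asked for, a point or a joint stands for the part that bears it (a point fixed in the world has none). Each returns a list of dicts, best first, with "conf" (0 to 1); they miss things now and then, are a little off and sometimes report something else, mostly with a low value. They report only what shows in the picture. A call takes as long as a camera call. They do not tell look-alikes from the thing itself.
- ctrl.spot_in(camera, label): "rect" ([left, top, right, bottom] as shares, 0 to 1, of the picture: columns of its width, rows of its height, round what is visible of it).
- ctrl.cut_out(camera, label): "pixels" (400x640 bool, what is visible of it) and "rect" ([left, top, right, bottom] as shares, 0 to 1, of the picture: columns of its width, rows of its height, round what is visible of it).
The state is a dict: "time_s": time; "qpos": joint angles; "joint_vel": joint speeds; "tau": joint torques, N m; "ee_pos": TCP position; "eef_rot": TCP orientation; "force": force on the tool from outside, world axes, zero at the start; "moment": the same for the moment, N m; "grip_width": finger opening in m; "grip_force": force on a finger pad.
Only numpy, scipy, OpenCV 4.12 (cv2) and the standard library are available. Lean on these libraries where they do the work, as an engineer would, in place of code of your own. Each camera call takes 0.05 s, during which the arm holds its last target. There are 200 camera calls.

## Working session

There is one attempt and no reset: what is moved stays moved. The work goes in short steps, Python scripts to look and compute and a tool call to move; the robot and the scene stay as the last step left them, time stands still between calls to the robot, and variables do not carry over. Pictures are saved under pics/ and viewed, at most 10 in all, crops included, and the job is handed in when it is done.

Besides the shell and the picture viewer there is one more tool, called in YAML: its name, and indented under it one key for each argument. step_arm: Moves the arm, as the interface text tells. Its arguments: {"type":"object","properties":{"deltas":{"type":"array"},"gripper":{"type":"number"},"squeeze":{"type":"number"}},"required":["deltas"]}

```bash
mkdir -p pics
cat > h.py <<'E'
import numpy as np, cv2
from station import ctrl
from scipy.spatial.transform import Rotation as R
def cloud(cam):
    im,d=ctrl.camera(cam); c=ctrl.get_calibration(cam)
    v,u=np.mgrid[:400,:640]
    P=np.stack([(u-c['cx'])/c['fx']*d,(v-c['cy'])/c['fy']*d,d],-1)
    T=np.linalg.inv(c['world_to_cam'])
    W=P@T[:3,:3].T+T[:3,3]; W[d==0]=np.nan
    return im,W
def save(n,im): cv2.imwrite('pics/'+n+'.png',im[...,::-1])
E
python3 - <<'E'
from h import *
o=ctrl.get_obs(); print(o['ee_pos'],o['eef_rot'],o['grip_width'],o['time_s'])
for cam in ['top','scene']:
    im,W=cloud(cam); save(cam+'0',im); np.savez('/tmp/'+cam,im=im,W=W)
    for l in ['tray','rest','straightedge','pot_a','capped_pot','ramekin']:
        for r in ctrl.cut_out(cam,l):
            p=r['pixels']; w=W[p]; w=w[~np.isnan(w[:,0])]
            print(cam,l,round(r['conf'],2),(np.array(r['rect'])*[640,400,640,400]).round(),np.median(w,0).round(3) if len(w) else None, (w.max(0)).round(3),w.min(0).round(3))
E
```

```text
[0.23653106 0.49624217 0.20488348] [-3.14043216e+00 -5.89502337e-05  2.69673191e+00] 0.09443794301099623 0.0
top tray 0.59 [169. 124. 335. 262.] [0.608 0.182 0.004] [0.762 0.346 0.078] [ 0.5    0.025 -0.003]
top rest 0.83 [361. 202. 502. 278.] [ 0.559 -0.206  0.066] [ 0.647 -0.061  0.089] [ 0.513 -0.338 -0.003]
top straightedge 0.62 [369. 201. 489. 247.] [ 0.611 -0.193  0.049] [ 0.658 -0.073  0.079] [ 0.577 -0.315  0.   ]
top pot_a 0.89 [345. 144. 376. 173.] [ 0.728 -0.04   0.04 ] [ 0.747 -0.01   0.074] [ 0.689 -0.068 -0.   ]
top pot_a 0.85 [216. 248. 246. 277.] [0.472 0.198 0.038] [0.496 0.217 0.074] [ 0.443  0.16  -0.002]
top pot_a 0.78 [268. 192. 298. 220.] [0.605 0.107 0.042] [0.643 0.144 0.079] [ 0.569  0.074 -0.   ]
top pot_a 0.62 [294. 154. 324. 221.] [0.689 0.063 0.016] [0.729 0.081 0.03 ] [0.581 0.033 0.002]
top capped_pot 0.69 [199. 180. 228. 211.] [0.598 0.245 0.07 ] [0.644 0.279 0.079] [0.572 0.219 0.   ]
top ramekin 0.88 [241. 140. 275. 169.] [0.711 0.173 0.024] [0.748 0.203 0.048] [ 0.669  0.135 -0.   ]
scene tray 0.78 [307. 162. 473. 263.] [0.644 0.147 0.005] [0.765 0.
[... 291 characters left out ...]
303. 316.] [ 0.569 -0.227  0.062] [ 0.651 -0.02   0.086] [ 0.428 -0.34  -0.   ]
scene pot_a 0.84 [342. 173. 371. 215.] [0.606 0.098 0.057] [0.631 0.198 0.077] [ 0.493  0.073 -0.001]
scene pot_a 0.76 [336. 139. 362. 174.] [0.482 0.183 0.052] [0.502 0.24  0.072] [0.443 0.159 0.001]
scene pot_a 0.62 [323. 238. 357. 278.] [ 0.722 -0.041  0.051] [ 0.75  -0.011  0.073] [ 0.693 -0.07   0.   ]
scene pot_a 0.2 [131. 196. 306. 316.] [ 0.569 -0.227  0.062] [ 0.651 -0.02   0.086] [ 0.433 -0.339 -0.   ]
scene capped_pot 0.61 [391. 156. 419. 192.] [0.613 0.234 0.06 ] [0.632 0.285 0.077] [0.539 0.218 0.003]
scene ramekin 0.76 [398. 200. 428. 225.] [0.703 0.179 0.032] [0.742 0.204 0.047] [0.673 0.132 0.006]
```

Run:
```python
from h import *
im=cv2.imread('pics/top0.png')[110:290,150:520]; cv2.imwrite('pics/topc.png',cv2.resize(im,None,fx=2.15,fy=2.15,interpolation=cv2.INTER_CUBIC))
```

```text
(no output)
```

View pics/topc.png

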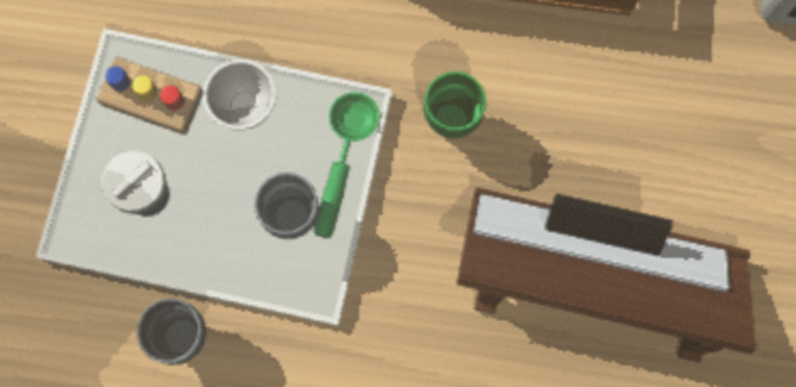

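View pics/scene0.png

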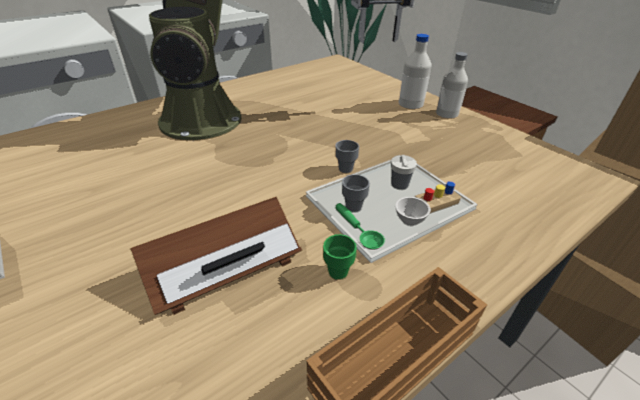

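Top view: the tray is on the left, its front edge running from (340,322) to (40,258) in the crop. pot_a stands in front of it at (170,330). The grey pot_b is on the tray at (287,205), and the green look-alike is off the tray at (455,103). The rest with the straightedge is on the right.

```bash
cat >> h.py <<'E'
def pix2w(cam,uv,z):
    c=ctrl.get_calibration(cam);T=np.linalg.inv(c['world_to_cam'])
    uv=np.atleast_2d(uv); r=np.c_[(uv[:,0]-c['cx'])/c['fx'],(uv[:,1]-c['cy'])/c['fy'],np.ones(len(uv))]@T[:3,:3].T
    return T[:3,3]+r*((z-T[2,3])/r[:,2])[:,None]
def circ(p):
    A=np.c_[2*p,np.ones(len(p))]; s=np.linalg.lstsq(A,(p**2).sum(1),rcond=None)[0]
    return s[:2],np.sqrt(s[2]+s[0]**2+s[1]**2)
from scipy.optimize import least_squares
def rim(W,c,zt,r=0.028):
    m=(np.hypot(W[...,0]-c[0],W[...,1]-c[1])<.045)&(abs(W[...,2]-zt)<.006)
    p=W[m][:,:2]
    f=least_squares(lambda s:np.hypot(*(p-s).T)-r,c,loss='soft_l1',f_scale=.002)
    return f.x,len(p)
E
python3 - <<'E'
from h import *
for cam in ['top','scene']:
    W=np.load(f'/tmp/{cam}.npz')['W']; 
    print(cam,'a',rim(W,[.47,.192],.070),'b',rim(W,[.605,.108],.074))
    # straightedge grip top: dark highest
    im=np.load(f'/tmp/{cam}.npz')['im']
    m=(W[...,0]>.5)&(W[...,1]<-.06)&(W[...,1]>-.34)&(im.max(-1)<60)&(W[...,2]>.055)
    p=W[m]; print('grip',len(p),p.mean(0).round(3),p.min(0).round(3),p.max(0).round(3))
    m=(W[...,0]>.5)&(W[...,1]<-.06)&(W[...,1]>-.34)&(im.min(-1)>140)&(W[...,2]>.02)
    p=W[m]; rect=cv2.minAreaRect(p[:,:2].astype(np.float32)); print('bar',len(p),rect,p[:,2].min(),p[:,2].max())
    u,s,vt=np.linalg.svd(p-p.mean(0),full_matrices=False); print(vt.round(3),p.mean(0))
s=2.15
for n,c in dict(TL=(105,32),TR=(390,92),BR=(340,322),BL=(40,258)).items(): print(n,pix2w('top',[150+c[0]/s,110+c[1]/s],.014).round(4))
E
```

```text
top a (array([0.46912408, 0.18943214]), 166) b (array([0.59820032, 0.10317517]), 160)
grip 274 [ 0.625 -0.198  0.064] [ 0.609 -0.247  0.055] [ 0.936 -0.144  0.076]
bar 1775 ((0.7620121240615845, -0.2083299607038498), (0.2406434416770935, 0.350632905960083), 84.6978530883789) 0.02108969784469017 0.09612738171361546
[[-0.811  0.583 -0.044]
 [-0.584 -0.812 -0.009]
 [ 0.041 -0.019 -0.999]] [ 0.65081732 -0.21106356  0.04575746]
scene a (array([0.47240826, 0.18904666]), 151) b (array([0.60148307, 0.10224115]), 205)
grip 565 [ 0.65  -0.191  0.07 ] [ 0.621 -0.251  0.055] [ 0.913 -0.063  0.077]
bar 2924 ((0.6125996708869934, -0.194041907787323), (0.24305717647075653, 0.05403474345803261), 84.26348114013672) 0.02350743294204527 0.07586762449259798
[[ 0.102  0.995 -0.004]
 [-0.826  0.087  0.557]
 [-0.555  0.054 -0.83 ]] [ 0.61085195 -0.20159464  0.04125786]
TL [[0.759  0.3195 0.014 ]]
TR [[0.7354 0.024  0.014 ]]
BR [[0.5016 0.0401 0.014 ]]
BL [[0.5228 0.3369 0.014 ]]
```

```bash
cat >> h.py <<'E'
def go(x,y,z):
    o=ctrl.get_obs(); Rm=R.from_euler('xyz',o['eef_rot']).as_matrix()
    d=Rm.T@(np.array([x,y,z])-o['ee_pos'])/.04
    print('t',o['time_s'],'tcp',o['ee_pos'].round(4),'rot',o['eef_rot'].round(3),'w',round(o['grip_width'],4),'units',d.round(2),'toolx,y',Rm[:2,0].round(3),Rm[:2,1].round(3))
    return d
E
python3 -c "
from h import *
go(.4708,.1892,.12)"
```

```text
t 0.7 tcp [0.2367 0.4965 0.2055] rot [3.142 0.    2.697] w 0.0938 units [-8.59 -4.42  2.14] toolx,y [-0.903  0.43 ] [0.43  0.903]
```

step_arm:
  deltas:
    - {"dp": [-0.72,-0.37,0.1],"twist": 0}
    - {"dp": [-0.72,-0.37,0.1],"twist": 0}
    - {"dp": [-0.72,-0.37,0.1],"twist": 0}
    - {"dp": [-0.72,-0.37,0.1],"twist": 0}
    - {"dp": [-0.72,-0.37,0.1],"twist": 0}
    - {"dp": [-0.72,-0.37,0.1],"twist": 0}
    - {"dp": [-0.72,-0.37,0.1],"twist": 0}
    - {"dp": [-0.72,-0.37,0.1],"twist": 0}
    - {"dp": [-0.72,-0.37,0.1],"twist": 0}
    - {"dp": [-0.72,-0.37,0.1],"twist": 0}
    - {"dp": [-0.72,-0.37,0.1],"twist": 0}
    - {"dp": [-0.67,-0.35,0.1],"twist": 0}
  gripper: 1

```text
time_s: 1.9
ee_pos: [0.4715, 0.1878, 0.1574]
eef_rot: [3.141, 0.0, 2.697]
force: [0.7, 0.5, 0.0]
grip_width: 0.0937
grip_force: 0.0
```

```bash
cat >> h.py <<'E'
def wcloud():
    o=ctrl.get_obs(); im,d=ctrl.camera('wrist'); c=ctrl.get_calibration('wrist')
    v,u=np.mgrid[:400,:640]; x=(u-c['cx'])/c['fx'];y=(v-c['cy'])/c['fy']; th=np.hypot(x,y)+1e-9
    k=np.tan(np.minimum(th,1.5))/th
    P=np.stack([x*k*d,y*k*d,d],-1); T=c['hand_eye']; P=P@T[:3,:3].T+T[:3,3]
    Rm=R.from_euler('xyz',o['eef_rot']).as_matrix()
    W=P@Rm.T+o['ee_pos']; W[(d==0)|(th>1.4)]=np.nan
    return im,W
E
python3 - <<'E'
from h import *
im,W=wcloud(); save('w1',im); np.savez('/tmp/w1',im=im,W=W)
for n,c,z in [('a',[.4708,.1892],.07),('b',[.5998,.1027],.074)]: print(n,rim(W,c,z))
go(.4708,.1892,.12)
E
```

```text
a (array([0.46868342, 0.18872613]), 819)
b (array([0.59745809, 0.10276268]), 389)
t 1.95 tcp [0.4732 0.1851 0.1567] rot [-3.141  0.     2.695] w 0.0945 units [0.1  0.07 0.92] toolx,y [-0.902  0.432] [0.432 0.902]
```

View pics/w1.png

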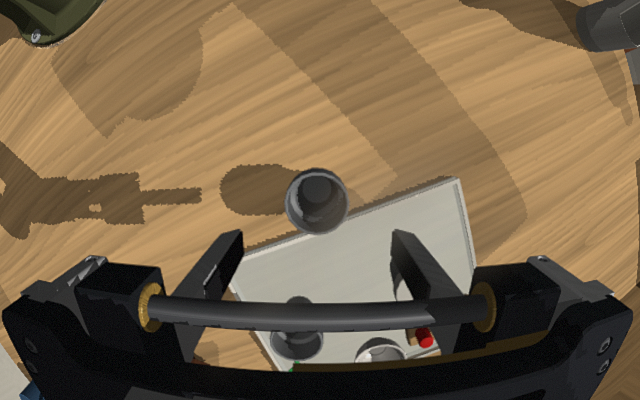

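Wrist view: pot_a is at (317,200), between the fingers at (225,260) and (405,260). pot_b is at (298,328).

step_arm:
  deltas:
    - {"dp": [0,0,0.2],"twist": 0}
    - {"dp": [0,0,0.4],"twist": 0}
    - {"dp": [0,0,0.4],"twist": 0}
    - {"dp": [0,0,0.4],"twist": 0}
    - {"dp": [0,0,0.4],"twist": 0}
    - {"dp": [0,0,0.0],"twist": 0}

```text
time_s: 2.55
ee_pos: [0.4692, 0.1895, 0.0835]
eef_rot: [-3.139, -0.003, 2.698]
force: [0.4, -0.2, -0.0]
grip_width: 0.0939
grip_force: 0.0
```

Run:
```python
from h import *
go(.470,.189,.046)
```

```text
t 2.55 tcp [0.4692 0.1895 0.0835] rot [-3.139e+00 -3.000e-03  2.698e+00] w 0.0939 units [-0.03  0.    0.94] toolx,y [-0.903  0.429] [0.429 0.903]
```

step_arm:
  deltas:
    - {"dp": [0,0,0.4],"twist": 0}
    - {"dp": [0,0,0.4],"twist": 0}
    - {"dp": [0,0,0.1],"twist": 0}
    - {"dp": [0,0,0],"twist": 0}
    - {"dp": [0,0,0],"twist": 0}

```text
time_s: 3.05
ee_pos: [0.4711, 0.1894, 0.0504]
eef_rot: [3.141, 0.001, 2.697]
force: [0.1, -0.1, 0.5]
grip_width: 0.0944
grip_force: 0.0
```

step_arm:
  deltas:
    - {"dp": [0,0,0],"twist": 0}
    - {"dp": [0,0,0],"twist": 0}
    - {"dp": [0,0,0],"twist": 0}
    - {"dp": [0,0,0],"twist": 0}
    - {"dp": [0,0,0],"twist": 0}
    - {"dp": [0,0,0],"twist": 0}
  gripper: -0.2
  squeeze: 8

```text
time_s: 3.65
ee_pos: [0.4708, 0.1891, 0.0495]
eef_rot: [3.142, 0.0, 2.697]
force: [0.4, 0.6, 0.0]
grip_width: 0.0598
grip_force: 8.0
```

step_arm:
  deltas:
    - {"dp": [0,0,-0.3],"twist": 0}
    - {"dp": [0,0,-0.6],"twist": 0}
    - {"dp": [0,0,-0.7],"twist": 0}
    - {"dp": [0,0,-0.7],"twist": 0}
    - {"dp": [0,0,-0.2],"twist": 0}
    - {"dp": [-0.64,-0.09,0],"twist": 0}
    - {"dp": [-0.64,-0.1,0],"twist": 0}
    - {"dp": [-0.64,-0.1,0],"twist": 0}
    - {"dp": [-0.64,-0.09,0],"twist": 0}
    - {"dp": [-0.64,-0.09,0],"twist": 0}
    - {"dp": [-0.64,-0.09,0],"twist": 0}
    - {"dp": [0,0,0],"twist": 0}

```text
time_s: 4.85
ee_pos: [0.601, 0.101, 0.1484]
eef_rot: [-3.141, -0.001, 2.695]
force: [0.0, 0.1, -0.2]
grip_width: 0.0594
grip_force: 8.0
```

Run:
```python
from h import *
go(.5995,.103,.11)
for cam in ['top','scene']:
    im,W=cloud(cam)
    if cam=='scene': save('s1',cv2.resize(im[100:260,280:480],None,fx=3,fy=3))
    o=ctrl.get_obs()
    print(cam,o['ee_pos'],'a',rim(W,o['ee_pos'][:2],.171),'b',rim(W,[.6,.103],.074))
```

```text
t 4.85 tcp [0.601  0.101  0.1484] rot [-3.141e+00 -1.000e-03  2.695e+00] w 0.0594 units [0.05 0.03 0.96] toolx,y [-0.902  0.432] [0.432 0.902]
top [0.5999238  0.10197419 0.14842932] a (array([0.5999238 , 0.10197419]), 0) b (array([0.6  , 0.103]), 0)
scene [0.59934379 0.10261748 0.14864596] a (array([0.60197531, 0.1027328 ]), 281) b (array([0.60166362, 0.10232612]), 174)
```

View pics/s1.png

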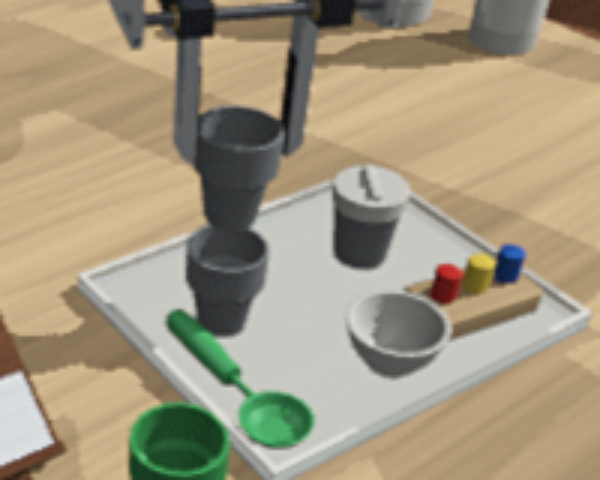

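The view shows pot_a held upright at (235,165) directly above pot_b at (228,280), aligned within about 1 mm.

step_arm:
  deltas:
    - {"dp": [0,0,0.2],"twist": 0}
    - {"dp": [0,0,0.3],"twist": 0}
    - {"dp": [0,0,0.3],"twist": 0}
    - {"dp": [0,0,0.2],"twist": 0}
    - {"dp": [0,0,0.2],"twist": 0}
    - {"dp": [0,0,0.15],"twist": 0}
    - {"dp": [0,0,0.1],"twist": 0}
    - {"dp": [0,0,0.08],"twist": 0}
    - {"dp": [0,0,0],"twist": 0}
    - {"dp": [0,0,0],"twist": 0}

```text
time_s: 5.95
ee_pos: [0.5999, 0.1027, 0.0885]
eef_rot: [3.141, 0.0, 2.697]
force: [-0.2, -0.6, -0.5]
grip_width: 0.0598
grip_force: 8.0
```

step_arm:
  deltas:
    - {"dp": [0,0,0.06],"twist": 0}
    - {"dp": [0,0,0.05],"twist": 0}
    - {"dp": [0,0,0.0],"twist": 0}

```text
time_s: 6.25
ee_pos: [0.6, 0.1028, 0.0841]
eef_rot: [3.141, 0.001, 2.697]
force: [0.1, -0.5, 2.2]
grip_width: 0.0594
grip_force: 8.0
```

step_arm:
  deltas:
    - {"dp": [0,0,0],"twist": 0}
    - {"dp": [0,0,0],"twist": 0}
    - {"dp": [0,0,0],"twist": 0}
    - {"dp": [0,0,0],"twist": 0}
    - {"dp": [0,0,0],"twist": 0}
  gripper: 0.9

```text
time_s: 6.75
ee_pos: [0.5997, 0.1027, 0.0838]
eef_rot: [-3.142, -0.0, 2.697]
force: [0.7, 0.6, -0.8]
grip_width: 0.0892
grip_force: 0.0
```

step_arm:
  deltas:
    - {"dp": [0,0,-0.2],"twist": 0}
    - {"dp": [0,0,-0.7],"twist": 0}
    - {"dp": [0,0,-0.9],"twist": 0}
    - {"dp": [0,0,-0.9],"twist": 0}
    - {"dp": [0,0,-0.9],"twist": 0}
    - {"dp": [0,0,-0.9],"twist": 0}

```text
time_s: 7.35
ee_pos: [0.5995, 0.1027, 0.2662]
eef_rot: [3.141, 0.001, 2.697]
force: [0.1, 0.1, 0.1]
grip_width: 0.089
grip_force: 0.0
```

Run:
```python
from h import *
im,W=cloud('scene'); print(rim(W,[.6,.103],.105), rim(W,[.6,.103],.074))
m=(np.hypot(W[...,0]-.6,W[...,1]-.103)<.035)&(W[...,2]<.13); print(np.percentile(W[m][:,2],[50,90,98]))
# bar top-face plane from scene
S=np.load('/tmp/scene.npz');im,W=S['im'],S['W']
m=(W[...,0]>.55)&(W[...,0]<.68)&(W[...,1]<-.06)&(W[...,1]>-.34)&(im.min(-1)>140)&(W[...,2]>.02)
p=W[m]; rr=[]
g=(W[...,0]>.55)&(W[...,0]<.70)&(W[...,1]<-.12)&(W[...,1]>-.27)&(im.max(-1)<50)&(W[...,2]>.035)
q=W[g]
u=np.array([.1,.995,0]);
for a in [p,q]:
    c=np.median(a,0);
    s=a[:,:2]@u[:2]; t=a[:,:2]@np.array([.995,-.1])
    print('along',np.percentile(s,[0.5,2,50,98,99.5]).round(4),'across',np.percentile(t,[.5,2,50,98,99.5]).round(4),'z',np.percentile(a[:,2],[.5,2,50,98,99.5]).round(4))
# slope yaw via minAreaRect
print(cv2.minAreaRect(p[:,:2].astype(np.float32)),cv2.minAreaRect(q[:,:2].astype(np.float32)))
go(.60,-.19,.12)
```

```text
(array([0.60144348, 0.10239774]), 212) (array([0.60202672, 0.10217086]), 180)
[0.07551844 0.10271737 0.10634616]
along [-0.2526 -0.2503 -0.1443 -0.0166 -0.0133] across [0.6032 0.6042 0.6266 0.6488 0.6499] z [0.0257 0.0266 0.0424 0.0548 0.0556]
along [-0.1871 -0.1861 -0.1382 -0.0848 -0.0818] across [0.6426 0.6441 0.6522 0.6567 0.6569] z [0.0509 0.0522 0.0719 0.0762 0.0769]
((0.6125996708869934, -0.194041907787323), (0.24305717647075653, 0.05403474345803261), 84.26348114013672) ((0.6331849098205566, -0.19868434965610504), (0.10648821294307709, 0.016725152730941772), 82.30083465576172)
t 7.4 tcp [0.6008 0.1029 0.2727] rot [3.137 0.008 2.697] w 0.0891 units [-3.1  -6.64  3.81] toolx,y [-0.903  0.43 ] [0.43  0.903]
```

step_arm:
  deltas:
    - {"dp": [-0.32,-0.54,0.14],"twist": 0}
    - {"dp": [-0.32,-0.54,0.14],"twist": 0}
    - {"dp": [-0.32,-0.54,0.14],"twist": 0}
    - {"dp": [-0.32,-0.54,0.14],"twist": 0}
    - {"dp": [-0.32,-0.54,0.14],"twist": 0}
    - {"dp": [-0.32,-0.54,0.14],"twist": 0}
    - {"dp": [-0.32,-0.54,0.14],"twist": 0}
    - {"dp": [-0.32,-0.54,0.14],"twist": 0}
    - {"dp": [-0.32,-0.54,0.14],"twist": 0}
    - {"dp": [-0.32,-0.54,0.14],"twist": 0}
    - {"dp": [-0.32,-0.54,0.14],"twist": 0}
    - {"dp": [-0.32,-0.54,0.14],"twist": 0}
  gripper: 0.06

```text
time_s: 8.6
ee_pos: [0.6269, -0.1984, 0.1969]
eef_rot: [3.142, 0.0, 2.697]
force: [0.5, -0.1, 0.3]
grip_width: 0.0497
grip_force: 0.0
```

step_arm:
  deltas:
    - {"dp": [0,0,0],"twist": 1}
    - {"dp": [0,0,0],"twist": 1}
    - {"dp": [0,0,0],"twist": 1}
    - {"dp": [0,0,0],"twist": 1}
    - {"dp": [0,0,0],"twist": 1}
    - {"dp": [0,0,0],"twist": 1}
    - {"dp": [0,0,0],"twist": 1}
    - {"dp": [0,0,0],"twist": 1}
    - {"dp": [0,0,0],"twist": 1}
    - {"dp": [0,0,0],"twist": 1}
    - {"dp": [0,0,0],"twist": 1}
    - {"dp": [0,0,0],"twist": 1}

```text
time_s: 9.8
ee_pos: [0.6269, -0.1974, 0.1971]
eef_rot: [3.141, 0.0, 1.856]
force: [-0.6, -0.8, -0.2]
grip_width: 0.0499
grip_force: 0.0
```

step_arm:
  deltas:
    - {"dp": [0,0,0],"twist": 1}
    - {"dp": [0,0,0],"twist": 1}
    - {"dp": [0,0,0],"twist": 1}
    - {"dp": [0,0,0],"twist": 1}
    - {"dp": [0,0,0],"twist": 1}
    - {"dp": [0,0,0],"twist": 0.6}
    - {"dp": [0,0,0],"twist": 0}
    - {"dp": [0,0,0],"twist": 0}

```text
time_s: 10.6
ee_pos: [0.6269, -0.1974, 0.1969]
eef_rot: [3.141, 0.0, 1.469]
force: [0.9, 0.0, 0.1]
grip_width: 0.0501
grip_force: 0.0
```

Run:
```python
from h import *
im,W=wcloud(); save('w2',im); np.savez('/tmp/w2',im=im,W=W)
m=(W[...,0]>.56)&(W[...,0]<.70)&(W[...,1]<-.1)&(W[...,1]>-.28)&(im.max(-1)<50)&(W[...,2]>.05)&(W[...,2]<.085)
q=W[m]; t=q[:,:2]@[.995,-.1]; s=q[:,:2]@[.1,.995]
print(len(q),np.percentile(t,[1,50,99]),np.percentile(s,[1,50,99]),np.percentile(q[:,2],[1,50,99]))
m=(W[...,0]>.56)&(W[...,0]<.68)&(W[...,1]<-.06)&(W[...,1]>-.34)&(im.min(-1)>140)&(W[...,2]>.02)
q=W[m]; t=q[:,:2]@[.995,-.1]; s=q[:,:2]@[.1,.995]
print(len(q),np.percentile(t,[1,50,99]),np.percentile(s,[1,50,99]),np.percentile(q[:,2],[1,50,99]))
go(.628,-.198,.058)
```

```text
1809 [0.62767646 0.63898094 0.65303426] [-0.17183975 -0.11531913 -0.07916631] [0.05029313 0.06637667 0.07576937]
8237 [0.60583264 0.61879769 0.67863034] [-0.24982135 -0.12365312 -0.01618204] [0.02679999 0.05075873 0.33805992]
t 10.65 tcp [ 0.6269 -0.1974  0.1968] rot [3.141 0.    1.469] w 0.0501 units [-0.01  0.03  3.47] toolx,y [0.101 0.995] [ 0.995 -0.101]
```

View pics/w2.png

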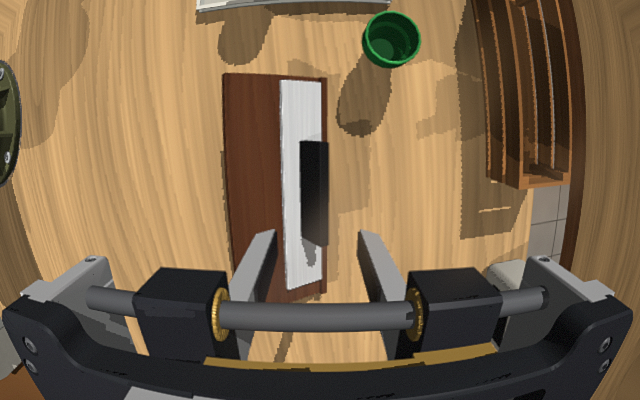

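Wrist view: the black grip runs from (315,140) to (315,245) on the white bar. It is parallel to the tool and between the fingers.

step_arm:
  deltas:
    - {"dp": [0,0,0.4],"twist": 0}
    - {"dp": [0,0,0.7],"twist": 0}
    - {"dp": [0,0,0.7],"twist": 0}
    - {"dp": [0,0,0.6],"twist": 0}
    - {"dp": [0,0,0.4],"twist": 0}
    - {"dp": [0,0,0.3],"twist": 0}
    - {"dp": [0,0,0.2],"twist": 0}
    - {"dp": [0,0,0.15],"twist": 0}
    - {"dp": [0,0,0],"twist": 0}
    - {"dp": [0,0,0],"twist": 0}

```text
time_s: 11.65
ee_pos: [0.6272, -0.1975, 0.0593]
eef_rot: [3.141, 0.0, 1.468]
force: [0.2, 0.6, -0.0]
grip_width: 0.0494
grip_force: 0.0
```

step_arm:
  deltas:
    - {"dp": [0,0,0],"twist": 0}
    - {"dp": [0,0,0],"twist": 0}
    - {"dp": [0,0,0],"twist": 0}
    - {"dp": [0,0,0],"twist": 0}
    - {"dp": [0,0,0],"twist": 0}
    - {"dp": [0,0,0],"twist": 0}
  gripper: -0.9
  squeeze: 10

```text
time_s: 12.25
ee_pos: [0.6283, -0.1976, 0.0598]
eef_rot: [3.137, 0.001, 1.468]
force: [6.6, 0.0, 3.4]
grip_width: 0.0199
grip_force: 9.3
```

step_arm:
  deltas:
    - {"dp": [0,0,-0.1],"twist": 0}
    - {"dp": [0,0,-0.1],"twist": 0}
    - {"dp": [0,0,-0.15],"twist": 0}
    - {"dp": [0,0,-0.15],"twist": 0}
    - {"dp": [0,0,0],"twist": 0}
  squeeze: 20

```text
time_s: 12.75
ee_pos: [0.6271, -0.1974, 0.0794]
eef_rot: [3.141, 0.0, 1.468]
force: [-0.7, 0.3, -1.8]
grip_width: 0.0117
grip_force: 19.8
```

step_arm:
  deltas:
    - {"dp": [0,0,-0.2],"twist": 0}
    - {"dp": [0,0,-0.4],"twist": 0}
    - {"dp": [0,0,-0.6],"twist": 0}
    - {"dp": [0,0,-0.6],"twist": 0}
    - {"dp": [0,0,-0.4],"twist": 0}
    - {"dp": [0,0,0],"twist": 0}
    - {"dp": [0,0,0],"twist": 0}
  squeeze: 35

```text
time_s: 13.45
ee_pos: [0.6268, -0.1973, 0.1667]
eef_rot: [3.141, 0.0, 1.468]
force: [-1.0, -0.2, -2.6]
grip_width: 0.0116
grip_force: 34.8
```

Run:
```python
from h import *
o=ctrl.get_obs(); im,W=cloud('scene')
save('s2',cv2.resize(im[120:320,130:450],None,fx=2.4,fy=2.4))
p=o['ee_pos']; 
m=(abs(W[...,0]-p[0])<.06)&(abs(W[...,1]-p[1])<.16)&(W[...,2]>p[2]-.05)&(W[...,2]<p[2]+.02)&(im.min(-1)>130)
q=W[m]; print(len(q)); s=q[:,:2]@[.1,.995]; t=q[:,:2]@[.995,-.1]
print('s',np.percentile(s,[1,99]),'t',np.percentile(t,[1,99]),'z',np.percentile(q[:,2],[1,10,50,90,99]), 'tcp s,t',p[:2]@[.1,.995],p[:2]@[.995,-.1],p[2])
A=np.c_[q,np.ones(len(q))]; c=np.linalg.lstsq(np.c_[s,t,np.ones(len(s))],q[:,2],rcond=None)[0]; print('tilt ds,dt',c)
# tray front edge from top image taken now (arm out of the way)
im,W=cloud('top'); np.savez('/tmp/top2',im=im)
```

```text
2822
s [-0.25059748 -0.01473251] t [0.61923375 0.66886056] z [0.13359843 0.13635874 0.1376687  0.13888425 0.14027487] tcp s,t -0.13363757400332701 0.6433656765212172 0.16671048193061105
tilt ds,dt [-0.00093277 -0.03404158  0.15976322]
```

View pics/s2.png

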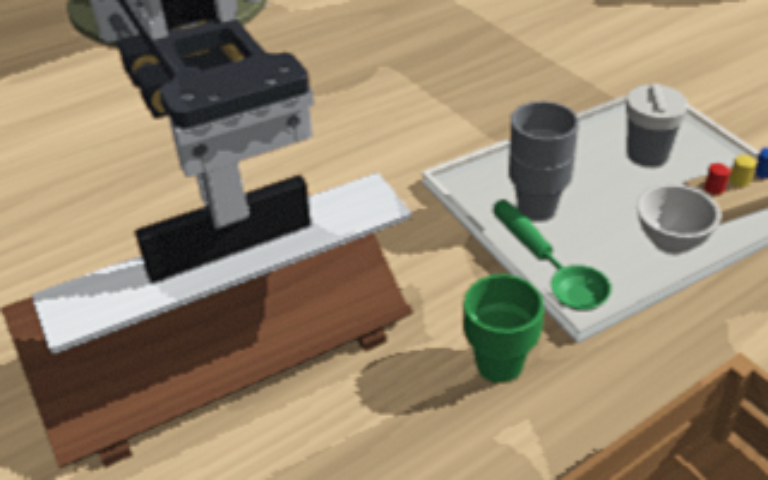

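The view shows the bar held level by its grip, above the rest. The pots are nested upright at (540,150).

Run:
```python
from h import *
im=np.load('/tmp/top2.npz')['im'].astype(float)
d=im[...,2]  # blue: wood low, white high
us=np.arange(180,300,3); pts=[]
for u in us:
    v0=230+(u-168.6)*(30/139.5)
    v=np.arange(int(v0)-8,int(v0)+9); g=d[v,u]
    # wood level at end, bead max
    k=np.argmax(g); w=np.median(g[-4:]); h=(g[k]+w)/2
    j=k
    while j<len(g)-1 and g[j]>h: j+=1
    pts.append([u,v[j-1]+(g[j-1]-h)/(g[j-1]-g[j])])
    if u in(180,240,297): print(u,v[0],g.astype(int))
pts=np.array(pts); f=np.polyfit(*pts.T,1); 
r=pts[:,1]-np.polyval(f,pts[:,0]); ok=abs(r-np.median(r))<.8; f=np.polyfit(*pts[ok].T,1); print('fit',f,ok.sum(),np.std((pts[:,1]-np.polyval(f,pts[:,0]))[ok]))
a,b=pix2w('top',[[180,np.polyval(f,180)],[300,np.polyval(f,300)]],.014); print(a,b)
e=(a-b)[:2]; e/=np.linalg.norm(e); print('edge dir',e,'yaw',np.degrees(np.arctan2(-e[0],e[1])))
s=2.15
C=np.array([pix2w('top',[150+x/s,110+y/s],.014)[0] for x,y in [(105,32),(390,92),(340,322),(40,258)]]); c=C.mean(0)[:2]
n=np.array([e[1],-e[0]]) # +x tray
mid=a[:2]+((c-a[:2])@e)*e
print('centre',c,'edge mid',mid,'dist centre-edge',(c-a[:2])@n,'n',n)
np.savez('/tmp/edge',mid=mid,e=e,n=n)
p=mid-.025*n; print('bar target',p)
```

```text
180 224 [204 207 209 206 208 213 227 229 214 128  94 104 130 133 126 124 129]
240 237 [207 208 205 207 208 205 208 211 203 137  87  85 113 119 125 124 121]
297 249 [206 207 207 206 206 207 209 225 230 222 139 100 101 133 142 143 140]
fit [  0.22230422 192.2655169 ] 40 0.08440506174772923
[0.52138467 0.31236925 0.014     ] [0.5009826  0.05692335 0.014     ]
edge dir [0.07961492 0.99682569] yaw -4.566431707967765
centre [0.62972769 0.18011935] edge mid [0.51157576 0.18955596] dist centre-edge 0.11852817050183552 n [ 0.99682569 -0.07961492]
bar target [0.48665512 0.19154634]
```

step_arm:
  deltas:
    - {"dp": [0.4,-0.2,0],"twist": 0}
    - {"dp": [0.8,-0.42,0],"twist": 0}
    - {"dp": [0.8,-0.42,0],"twist": 0}
    - {"dp": [0.8,-0.42,0],"twist": 0}
    - {"dp": [0.8,-0.42,0],"twist": 0}
    - {"dp": [0.8,-0.42,0],"twist": 0}
    - {"dp": [0.8,-0.42,0],"twist": 0}
    - {"dp": [0.8,-0.42,0],"twist": 0}
    - {"dp": [0.8,-0.42,0],"twist": 0}
    - {"dp": [0.8,-0.42,0],"twist": 0}
    - {"dp": [0.8,-0.42,0],"twist": 0}
    - {"dp": [0.7,-0.46,0],"twist": 0}

```text
time_s: 14.75
ee_pos: [0.4698, 0.186, 0.1659]
eef_rot: [-3.14, 0.0, 1.468]
force: [0.6, -0.5, -2.1]
grip_width: 0.0116
grip_force: 34.8
```

step_arm:
  deltas:
    - {"dp": [0,0,0],"twist": -0.33}
    - {"dp": [0,0,0.4],"twist": 0}
    - {"dp": [0,0,0.6],"twist": 0}
    - {"dp": [0,0,0.6],"twist": 0}
    - {"dp": [0,0,0.6],"twist": 0}
    - {"dp": [0,0,0.4],"twist": 0}
    - {"dp": [0,0,0.2],"twist": 0}
    - {"dp": [0,0,0],"twist": 0}
    - {"dp": [0,0,0],"twist": 0}

```text
time_s: 15.65
ee_pos: [0.4712, 0.1846, 0.0552]
eef_rot: [3.141, -0.0, 1.491]
force: [-0.1, -1.2, -2.4]
grip_width: 0.0115
grip_force: 34.8
```

```bash
cat >> h.py <<'E'
def bar(cam='scene',zmax=None):
    E=np.load('/tmp/edge.npz'); o=ctrl.get_obs(); p=o['ee_pos']
    im,W=cloud(cam); x=(W[...,:2]-E['mid'])@E['n']; y=(W[...,:2]-E['mid'])@E['e']
    z=W[...,2]; m=(x>-.09)&(x<.002)&(abs(y)<.16)&(z<p[2]+.0)&(z>-.005)&(im.min(-1)>140)
    X=np.c_[x[m],y[m],z[m]]; print(cam,m.sum(),'x',np.percentile(X[:,0],[1,99]).round(4),'y',np.percentile(X[:,1],[1,99]).round(4),'z',np.percentile(X[:,2],[1,50,99]).round(4),'tcp in edge',((p[:2]-E['mid'])@E['n']).round(4),((p[:2]-E['mid'])@E['e']).round(4))
    for lo,hi in[(-.115,-.075),(.07,.115)]:
        k=(X[:,1]>lo)&(X[:,1]<hi); print('  end',lo,np.percentile(X[k,0],[2,98]).round(4),k.sum())
    return im
E
python3 - <<'E'
from h import *
go(.4717,.1927,.035)
for c in ['scene','top']: im=bar(c); save('b_'+c,cv2.resize(im[120:300,150:480],None,fx=2.4,fy=2.4))
E
```

```text
t 15.65 tcp [0.4712 0.1846 0.0552] rot [ 3.141 -0.     1.491] w 0.0115 units [ 0.2 -0.   0.5] toolx,y [0.08  0.997] [ 0.997 -0.08 ]
scene 907 x [-0.0668 -0.0061] y [-0.1581  0.1425] z [-0.0003  0.0258  0.029 ] tcp in edge -0.0399 -0.0082
  end -0.115 [-0.0625 -0.0132] 235
  end 0.07 [-0.0636 -0.0139] 193
top 1347 x [-0.0668  0.0017] y [-0.1573 -0.0153] z [-0.0018  0.0249  0.0292] tcp in edge -0.0398 -0.0081
  end -0.115 [-0.0651  0.0009] 526Traceback (most recent call last):
  File "<stdin>", line 3, in <module>
  File "h.py", line 44, in bar
    k=(X[:,1]>lo)&(X[:,1]<hi); print('  end',lo,np.percentile(X[k,0],[2,98]).round(4),k.sum())
                                                ~~~~~~~~~~~~~^^^^^^^^^^^^^^^
    return _quantile_unchecked(
        a, q, axis, out, overwrite_input, method, keepdims, weights)
    return _ureduce(a,
                    func=_quantile_ureduce_func,
    ...<5 lines>...
                    overwrite_input=overwrite_input,
                    method=method)
    r = func(a, **kwargs)
    result = _quantile(arr,
                       quantiles=q,
    ...<2 lines>...
                       out=out,
                       weights=wgt)
    slices_having_nans = np.isnan(arr[-1, ...])
                                  ~~~^^^^^^^^^
IndexError: index -1 is out of bounds for axis 0 with size 0
```

step_arm:
  deltas:
    - {"dp": [0.1,0,0.15],"twist": 0}
    - {"dp": [0.1,0,0.15],"twist": 0}
    - {"dp": [0,0,0.1],"twist": 0}
    - {"dp": [0,0,0.05],"twist": 0}
    - {"dp": [0,0,0],"twist": 0}
    - {"dp": [0,0,0],"twist": 0}

```text
time_s: 16.35
ee_pos: [0.4714, 0.1927, 0.0366]
eef_rot: [-3.141, -0.0, 1.491]
force: [-0.9, 1.3, 0.8]
grip_width: 0.0114
grip_force: 34.9
```

step_arm:
  deltas:
    - {"dp": [0,0,0.05],"twist": 0}
    - {"dp": [0,0,0],"twist": 0}
    - {"dp": [0,0,0],"twist": 0}

```text
time_s: 16.65
ee_pos: [0.4706, 0.1929, 0.0358]
eef_rot: [-3.14, 0.0, 1.491]
force: [-16.9, -0.1, 24.9]
grip_width: 0.0116
grip_force: 35.0
```

step_arm:
  deltas:
    - {"dp": [0,0,-0.04],"twist": 0}
    - {"dp": [0,0,0],"twist": 0}
    - {"dp": [0,0,0],"twist": 0}
    - {"dp": [0,0,0.2],"twist": 0}
    - {"dp": [0,0,0.2],"twist": 0}
    - {"dp": [0,0,0],"twist": 0}
  gripper: -0.5

```text
time_s: 17.25
ee_pos: [0.4707, 0.1924, 0.0187]
eef_rot: [-3.139, 0.001, 1.491]
force: [-0.1, 0.1, 0.7]
grip_width: 0.0235
grip_force: 0.0
```

step_arm:
  deltas:
    - {"dp": [0,0,0],"twist": 0}
    - {"dp": [0,0,0],"twist": 0}
    - {"dp": [0,0,0],"twist": 0}
    - {"dp": [0,0,0],"twist": 0}
  gripper: -1
  squeeze: 10

```text
time_s: 17.65
ee_pos: [0.4715, 0.1926, 0.0203]
eef_rot: [3.142, 0.0, 1.491]
force: [0.1, -0.7, -2.4]
grip_width: 0.0117
grip_force: 10.0
```

Run:
```python
from h import *
go(.4867,.1915,.02)
im=bar('scene'); save('b1',cv2.resize(im[110:280,280:480],None,fx=3.5,fy=3.5,interpolation=cv2.INTER_CUBIC))
```

```text
t 17.65 tcp [0.4715 0.1926 0.0203] rot [3.142 0.    1.491] w 0.0117 units [0.   0.38 0.01] toolx,y [0.08  0.997] [ 0.997 -0.08 ]
scene 784 x [-0.0875 -0.0119] y [-0.1399  0.1314] z [-0.0003  0.0067  0.0101] tcp in edge -0.0402 -0.0002
  end -0.115 [-0.0726 -0.0135] 225
  end 0.07 [-0.0732 -0.0131] 196
```

View pics/b1.png

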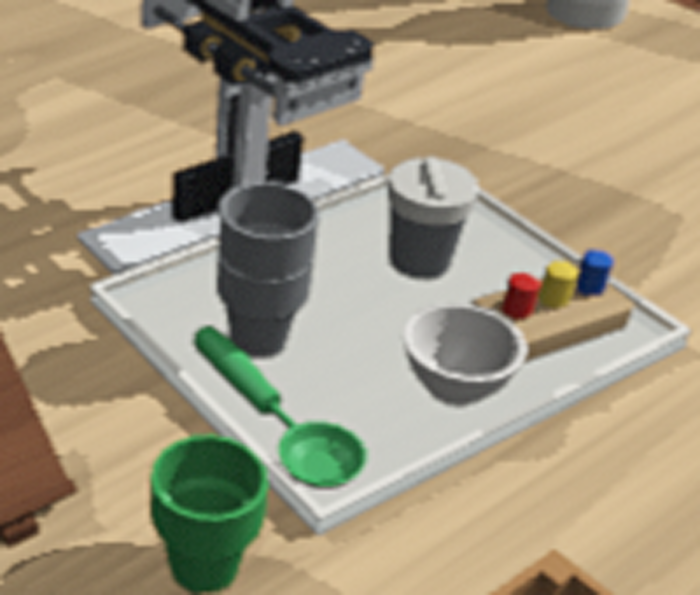

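The bar lies flat in front of the tray, parallel to its front edge and still gripped, about 15 mm off. Next I push it up to the edge.

step_arm:
  deltas:
    - {"dp": [0,0.1,0],"twist": 0}
    - {"dp": [0,0.1,0],"twist": 0}
    - {"dp": [0,0.08,0],"twist": 0}
    - {"dp": [0,0.05,0],"twist": 0}
    - {"dp": [0,0,0],"twist": 0}
    - {"dp": [0,0,0],"twist": 0}

```text
time_s: 18.3
ee_pos: [0.4847, 0.1916, 0.0202]
eef_rot: [3.141, 0.0, 1.491]
force: [-0.3, 0.3, -1.9]
grip_width: 0.0117
grip_force: 10.0
```

step_arm:
  deltas:
    - {"dp": [0,0.05,0],"twist": 0}
    - {"dp": [0,0,0],"twist": 0}
    - {"dp": [0,0,0],"twist": 0}

```text
time_s: 18.6
ee_pos: [0.4866, 0.1914, 0.0202]
eef_rot: [3.142, -0.0, 1.491]
force: [0.2, -0.3, -2.6]
grip_width: 0.0122
grip_force: 10.0
```

step_arm:
  deltas:
    - {"dp": [0,0.04,0],"twist": 0}
    - {"dp": [0,0,0],"twist": 0}
    - {"dp": [0,0,0],"twist": 0}

```text
time_s: 18.9
ee_pos: [0.4878, 0.1913, 0.0202]
eef_rot: [-3.141, 0.0, 1.491]
force: [-5.0, 0.8, 2.4]
grip_width: 0.0118
grip_force: 10.0
```

step_arm:
  deltas:
    - {"dp": [0,0.03,0],"twist": 0}
    - {"dp": [0,0,0],"twist": 0}
    - {"dp": [0,0,0],"twist": 0}

```text
time_s: 19.2
ee_pos: [0.4879, 0.1913, 0.0203]
eef_rot: [-3.138, 0.001, 1.491]
force: [-14.4, -0.2, 10.3]
grip_width: 0.0117
grip_force: 10.0
```

step_arm:
  deltas:
    - {"dp": [0,0,0],"twist": 0}
    - {"dp": [0,0,0],"twist": 0}
    - {"dp": [0,0,0],"twist": 0}
  gripper: -0.6

```text
time_s: 19.5
ee_pos: [0.4898, 0.1912, 0.0204]
eef_rot: [3.141, -0.0, 1.491]
force: [0.4, 0.1, 0.3]
grip_width: 0.0188
grip_force: 0.0
```

step_arm:
  deltas:
    - {"dp": [0,0.04,0],"twist": 0}
    - {"dp": [0,0.04,0],"twist": 0}
    - {"dp": [0,0.02,0],"twist": 0}
    - {"dp": [0,0,0],"twist": 0}

```text
time_s: 19.9
ee_pos: [0.4914, 0.191, 0.0203]
eef_rot: [-3.136, 0.001, 1.491]
force: [-18.9, 1.3, 15.5]
grip_width: 0.019
grip_force: 9.0
```

step_arm:
  deltas:
    - {"dp": [0,-0.06,0],"twist": 0}
    - {"dp": [0,-0.05,0],"twist": 0}
    - {"dp": [0,0,0],"twist": 0}
    - {"dp": [0,0,0],"twist": 0}

```text
time_s: 20.3
ee_pos: [0.4892, 0.1912, 0.0203]
eef_rot: [3.141, -0.0, 1.491]
force: [-0.3, -0.7, 1.0]
grip_width: 0.0185
grip_force: 0.0
```

step_arm:
  deltas:
    - {"dp": [0,0,-0.2],"twist": 0}
    - {"dp": [0,0,-0.4],"twist": 0}
    - {"dp": [0,0,-0.8],"twist": 0}
    - {"dp": [0,0,-0.9],"twist": 0}
    - {"dp": [0,0,-0.9],"twist": 0}
    - {"dp": [0,-0.9,-0.4],"twist": 0}
    - {"dp": [0,-0.9,0],"twist": 0}
    - {"dp": [0,0,0],"twist": 0}

```text
time_s: 21.1
ee_pos: [0.4148, 0.1972, 0.1654]
eef_rot: [3.141, -0.001, 1.492]
force: [0.9, 0.2, -0.6]
grip_width: 0.0191
grip_force: 0.0
```

Run:
```python
from h import *
go(.4,.2,.2)
im,_=cloud('top')
a=im[180:290,140:340]; b=cv2.resize(a,None,fx=4,fy=4,interpolation=cv2.INTER_CUBIC); save('f_top',b)
im=bar('scene'); im,W=cloud('scene'); print(rim(W,[.6,.103],.105))
im,W=wcloud(); E=np.load('/tmp/edge.npz'); x=(W[...,:2]-E['mid'])@E['n']; y=(W[...,:2]-E['mid'])@E['e']; z=W[...,2]
for lo,hi in[(-.118,-.105),(-.105,-.09),(.09,.105),(.105,.118)]:
    k=(y>lo)&(y<hi)&(x>-.08)&(x<-.005)&(im.min(-1)>140); print(lo,k.sum(),np.percentile(x[k],[2,98]),np.median(z[k]))
save('f_w',im)
```

```text
t 21.1 tcp [0.4148 0.1972 0.1654] rot [ 3.141e+00 -1.000e-03  1.492e+00] w 0.0191 units [ 0.04 -0.37 -0.87] toolx,y [0.078 0.997] [ 0.997 -0.078]
scene 876 x [-0.0807  0.0005] y [-0.1582  0.1288] z [-0.0008  0.0059  0.0148] tcp in edge -0.0954 0.0
  end -0.115 [-0.08   -0.0092] 252
  end 0.07 [-0.0546  0.001 ] 139
(array([0.6014024 , 0.10238948]), 215)Traceback (most recent call last):
  File "<stdin>", line 8, in <module>
    return _quantile_unchecked(
        a, q, axis, out, overwrite_input, method, keepdims, weights)
    return _ureduce(a,
                    func=_quantile_ureduce_func,
    ...<5 lines>...
                    overwrite_input=overwrite_input,
                    method=method)
    r = func(a, **kwargs)
    result = _quantile(arr,
                       quantiles=q,
    ...<2 lines>...
                       out=out,
                       weights=wgt)
    slices_having_nans = np.isnan(arr[-1, ...])
                                  ~~~^^^^^^^^^
IndexError: index -1 is out of bounds for axis 0 with size 0
```

View pics/f_top.png

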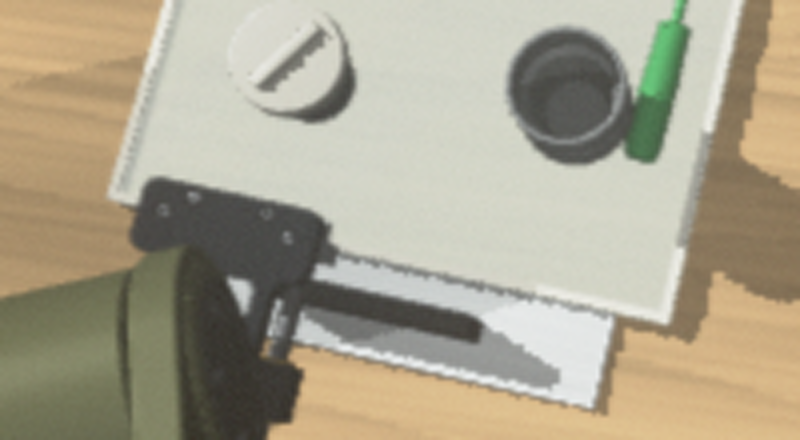

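The arm hides the left end of the bar. The right end looks flush along the edge, near (540,300). I'll move the arm aside and measure.

step_arm:
  deltas:
    - {"dp": [-0.5,0,-0.3],"twist": 0}
    - {"dp": [-0.9,0,-0.3],"twist": 0}
    - {"dp": [-0.9,0,-0.3],"twist": 0}
    - {"dp": [-0.9,0,0],"twist": 0}
    - {"dp": [-0.9,0,0],"twist": 0}
    - {"dp": [-0.9,0,0],"twist": 0}
    - {"dp": [-0.9,0,0],"twist": 0}
    - {"dp": [-0.9,0,0],"twist": 0}
    - {"dp": [-0.9,0,0],"twist": 0}
    - {"dp": [0,0,0],"twist": 0}

```text
time_s: 22.3
ee_pos: [0.3928, -0.1134, 0.2001]
eef_rot: [-3.141, 0.0, 1.487]
force: [0.9, -0.5, 0.9]
grip_width: 0.0187
grip_force: 0.0
```

Run:
```python
from h import *
o=ctrl.get_obs();print(o['ee_pos'],o['time_s'])
E=np.load('/tmp/edge.npz'); im,W=cloud('top')
save('f_top2',cv2.resize(im[180:290,140:340],None,fx=4,fy=4,interpolation=cv2.INTER_CUBIC))
x=(W[...,:2]-E['mid'])@E['n']; y=(W[...,:2]-E['mid'])@E['e']; z=W[...,2]
m=(x>-.08)&(x<-.003)&(abs(y)<.16)&(abs(z-.006)<.006)&(im.min(-1)>100)
m=(x>-.08)&(x<.0)&(abs(y)<.16)&(z>.003)&(z<.06)
print('y',np.percentile(y[m],[1,99]),np.median(z[m]))
# outer (robot-side) bar edge in image, subpixel, at z=.006, as for tray
d=im[...,2].astype(float); R_=[]
for yy in np.linspace(-.11,.11,23):
    xs=np.linspace(-.075,-.03,91); P=np.array(E['mid'])+xs[:,None]*E['n']+yy*E['e']
    c=ctrl.get_calibration('top'); Q=np.c_[P,np.full(91,.006),np.ones(91)]@np.array(c['world_to_cam']).T
    u=c['fx']*Q[:,0]/Q[:,2]+c['cx'];v=c['fy']*Q[:,1]/Q[:,2]+c['cy']
    g=cv2.remap(d.astype(np.float32),u.astype(np.float32)[None],v.astype(np.float32)[None],cv2.INTER_LINEAR)[0]
    i=np.argmax(np.convolve(g,[1]*5+[-1]*5,'valid')); R_.append((round(yy,2),round(float(xs[i+5]),4)))
print(R_)
```

```text
[ 0.39277338 -0.11344799  0.20010672] 22.3
y [-0.13079491  0.12917212] 0.006284814479831313
[(np.float64(-0.11), -0.049), (np.float64(-0.1), -0.0495), (np.float64(-0.09), -0.0495), (np.float64(-0.08), -0.0495), (np.float64(-0.07), -0.0495), (np.float64(-0.06), -0.05), (np.float64(-0.05), -0.0495), (np.float64(-0.04), -0.0495), (np.float64(-0.03), -0.0495), (np.float64(-0.02), -0.0495), (np.float64(-0.01), -0.049), (np.float64(0.0), -0.049), (np.float64(0.01), -0.049), (np.float64(0.02), -0.049), (np.float64(0.03), -0.049), (np.float64(0.04), -0.049), (np.float64(0.05), -0.049), (np.float64(0.06), -0.049), (np.float64(0.07), -0.049), (np.float64(0.08), -0.0495), (np.float64(0.09), -0.0495), (np.float64(0.1), -0.0495), (np.float64(0.11), -0.0495)]
```

View pics/f_top2.png

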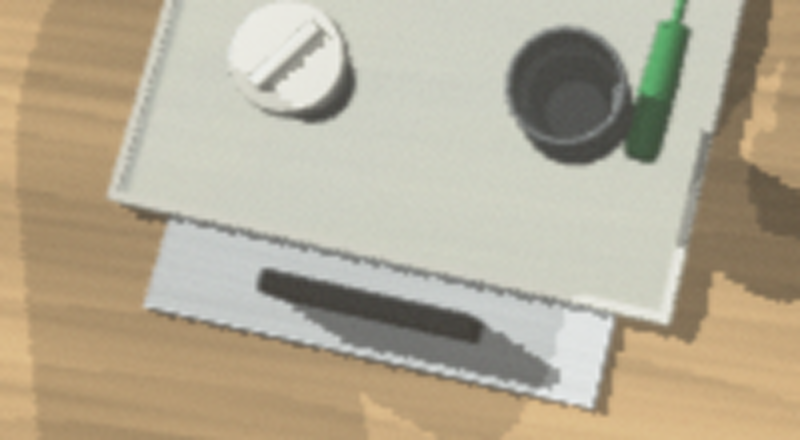

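The bar lies flush and parallel: its outer edge is a constant 49–49.5 mm from the tray edge. It is centred within the corners, and the pots are nested.

```bash
python3 -c "
from station import ctrl
print(ctrl.hand_in())"
```

```text
the job is handed in; nothing more can be done
None
```

I nested the front pot upright in the tray's pot and laid the straightedge flat against the tray's front edge, flush within about 1 mm along its length and centred. I then released everything and handed the job in at about 22 s; the hand-in call returned no verdict.

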